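# Lock the sample-rack carriage to its T-slot rail

## Robot

A 6-joint arm with a two-finger parallel gripper is mounted at the origin on a cart in front of the work surface, level with it; the furniture and walls round the work are solid. World frame = base frame: x ahead of the robot, y to its left, z up, the work surface at z = 0. Lengths are in m, angles in rad, forces in N, time in s.
With the tool pointing down it reaches from about 0.275 to 0.825 m from the base axis. Payload 5.2 kg.
Tool frame: the origin (TCP) lies midway between the tips of the shut fingers; the grasp point (between the pads) lies 19 mm behind it; z points along the fingers, y is the line along which they close (so a half turn about z gives the same grasp; the last joint's range is limited). The gripper opens to 93 mm and grips with 3 to 60 N. Pads are 15 mm wide; open, the fingers measure 128 mm over their backs; the gripper's body (75 mm by 188 mm) begins 65 mm behind the grasp point.
Start: joints at [1.121, 0.259, 1.535, -0, 1.348, -0.203], TCP at [0.134, 0.533, 0.219] pointing down, gripper open.
Joint ranges: [-3.14, 3.14], [-0.91, 2.08], [0.19, 2.58], [-1.22, 4.36], [0.22, 2.71], [-3.12, 3.12]. Speed limits (rad/s): [2.57, 2.57, 3.14, 3.14, 3.14, 3.14].

## Interface

Orientations are given as a rotation vector (axis times angle).
In Python, from plant import telemetry, cams, close_job gives the robot as it stands. The module is installed in compiled form; this text tells all that it offers.
- The arm moves only by the tool send_rows, never from a script. Its argument "moves" is a list of rows, each a list of 4 numbers: the shift along the tool's x, y, z in mm, then the turn about the tool's z in degrees. In form: [[dx, dy, dz, twist], ...]. A call has 1 to 10 rows; each row shifts and turns the commanded pose from where the row before left it, along the tool's axes as they then stand; what a row does not reach is not made up. A row lasts 1/10 s, in which the tool goes at most 50 mm and 8.59 degrees, less where a joint would pass 70% of its speed; a pose out of reach is approached as far as the arm can. A call with a gripper value outside its range is refused whole. "jaw" is the gripper's target within -1 to 1 (shut at 1, half-way at 0, fully open at -1), set as the call begins (left out, the last holds). The fingers move at their own pace and stop on an object; "newtons" is the grip in N (left out, the last holds). Time passes only in rows, so rows that do not move let the fingers close. It gives the time, the measured TCP pose, the force, the opening and the grip force at its end, in the units of the state.
- telemetry.sense(): the state, without advancing time (a new reading comes with each control period).
- cams.grab_frame(name): name is "scene" or "top" or "wrist"; returns the picture (384x512x3 uint8, red, green, blue); there is no depth.
- cams.camera_model(name): a dict with "fx", "fy", "cx", "cy" (pixels), "k1" (the pictures are not rectified: a ray, as slopes to the right and down, at radius r is drawn at 1 + k1 r^2 times it, then the intrinsics apply), "camera_from_world" (4x4, takes a point from world to camera coordinates); the wrist camera has in their place "mount" (4x4, takes a point from camera to tool coordinates, whose origin is the TCP and whose axes are the flange's). Camera axes: x right, y up, looking along -z (the intrinsics and any distortion apply to the point x, -y, -z); pixel columns grow to the right and rows downward; lengths in m; the calibration is good to about 2 mm. A picture is of the moment at which its call begins: read the wrist's pose just before it. camera_model takes no time and is no camera call.
- close_job(): hands the job in; it is judged then, once.
The state is a dict: "clock": time; "joints": joint angles; "joint_velocities": joint speeds; "joint_torque": joint torques, N m; "tcp_pos": TCP position; "tool_rot": TCP orientation; "ft_force": force on the tool from outside, world axes, zero at the start; "ft_torque": the same for the moment, N m; "grip_width": finger opening in m; "gripper_force": force on a finger pad.
Only numpy, scipy, OpenCV 4.12 (cv2) and the standard library are available. Lean on these libraries where they do the work, as an engineer would, in place of code of your own. Each camera call takes 0.05 s, during which the arm holds its last target. There are 200 camera calls.

## Task

Fasten the sample-rack carriage to the aluminium rail with the T-bolt, the stud with the narrow oblong foot, and leave the similar stud with the round foot where it stands. Hold the T-bolt upright by its handle, lower its foot lengthwise through the rail's open slot clear of the carriage's fork until it rests on the slot's floor, and slide it along into the fork, up to the closed end. Only then turn it a quarter turn, either way, so that its foot lies squarely across under the lips of the slot, and let go.

Things in the scene. Friction and masses are not known exactly. Their poses are not given: they have to be found in the camera images.
- tbolt_mid (a point): T-bolt: loose 72 mm steel stud, 0.16 kg, standing on an oblong foot 18 (own x) x 52 (own y) x 8 mm thick. 12 mm stem; 40 mm round collar 29 to 35 mm above the underside; on top a grey bar handle 14 thick (own x), 50 long (own y, parallel to the foot), 26 high: grip across the 14 mm. Point: handle's centre, 59 mm above the foot's underside; z up.
- rail: Fixed aluminium T-slot rail on the bench, 90 wide (x), 340 long (y), 24 mm high; origin: centre of its underside. A slot 36 mm wide runs along y in its top; under the 6 mm lips a cavity 72 wide, 14 high, floor 4 mm above the bench: foot on it, the handle's centre is 63 mm above the bench. The foot passes the slot only lengthwise; once down it can turn freely.
- fork_seat (a point): Seat for the stem in the carriage's fork, a fixed 6 mm grey plate on the rail's top; on the slot's centre line at rail-top height; axes as the rail's. Gap 26 wide, open to -y: tips 34 mm to -y, closed end 11 mm to +y. The collar passes over the plate. Lower the foot 65 to 120 mm to -y of here, where the slot is always open. Tube rack (top 68 mm above bench) from 78 mm to +y.
- round_stud_mid (a point): The other stud, to be left alone: handle, stem, collar, height and axes as the T-bolt's, but its foot is a round disc 44 mm across, too wide for the slot. It stands on the bench 90 mm or more from the T-bolt, nearer to or farther from the robot. Point: centre of its handle, 59 mm above its underside.

How it is judged:
By the outcome, as a careful person would: the job done as asked, in the order asked, and still so for the second after the job is handed in, with the robot touching nothing.
It also fails if it takes over 45 s, if anything falls off the work surface, if the arm or the gripper's body presses on something with over 40 N, if the wrist force passes 120 N, or if a joint passes its speed limit or range.

## Working session

There is one attempt and no reset: what is moved stays moved. The work goes in short steps, Python scripts to look and compute and a tool call to move; the robot and the scene stay as the last step left them, time stands still between calls to the robot, and variables do not carry over. Pictures are saved under pics/ and viewed, at most 10 in all, crops included, and the job is handed in when it is done.

Besides the shell and the picture viewer there is one more tool, called after "Request:" as name([rows], argument=value, ...), one row to a line, values as JSON. send_rows: Moves the arm, as the interface text tells. Its arguments: {"type":"object","properties":{"moves":{"type":"array","items":{"type":"array","items":{"type":"number"}}},"jaw":{"type":"number"},"newtons":{"type":"number"}},"required":["moves"]}

```bash
mkdir -p pics; cat > h.py <<'E'
import numpy as np, cv2, sys
from scipy.spatial.transform import Rotation as R
from plant import telemetry, cams, close_job
def model(n,s=None):
    m=cams.camera_model(n)
    if n=="wrist":
        s=s or telemetry.sense(); T=np.eye(4); T[:3,:3]=R.from_rotvec(s["tool_rot"]).as_matrix(); T[:3,3]=s["tcp_pos"]
        W=T@np.array(m["mount"])
    else: W=np.linalg.inv(np.array(m["camera_from_world"]))
    return m,W
def ray(m,W,u,v):
    K=np.array([[m["fx"],0,m["cx"]],[0,m["fy"],m["cy"]],[0,0,1.]])
    p=cv2.undistortPoints(np.array([[[u,v]]],float),K,np.array([m["k1"],0,0,0.]))[0,0]
    # exact inverse
    d=W[:3,:3]@np.array([p[0],-p[1],-1]); return W[:3,3],d
def onz(mw,u,v,z):
    o,d=ray(*mw,u,v); return o+d*(z-o[2])/d[2]
def proj(mw,P):
    m,W=mw; c=np.linalg.inv(W)@np.append(P,1); x,y=c[0]/-c[2],-c[1]/-c[2]; k=1+m["k1"]*(x*x+y*y)
    return np.array([m["cx"]+m["fx"]*x*k,m["cy"]+m["fy"]*y*k])
def grab(n,f=None):
    s=telemetry.sense(); im=cams.grab_frame(n)
    if f: cv2.imwrite("pics/"+f,im[:,:,::-1])
    return im,model(n,s)
E
python3 - <<'E'
from h import *
s=telemetry.sense();print({k:np.round(v,3) for k,v in s.items()})
a=grab("top")[0];b=grab("scene")[0]
np.save("top.npy",a)
np.save("scene.npy",b)
cv2.imwrite("pics/a.png",a[:,:,::-1]);cv2.imwrite("pics/b.png",b[:,:,::-1])
for n in("top","scene","wrist"):
    m,W=model(n);print(n,{k:m[k] for k in("fx","fy","cx","cy","k1")},np.round(W,3).tolist())
E
```

```text
{'clock': np.float64(0.0), 'joints': array([ 1.121,  0.259,  1.536,  0.   ,  1.348, -0.203]), 'joint_velocities': array([-0.001, -0.   , -0.001, -0.   ,  0.001,  0.001]), 'joint_torque': array([ 0.0000e+00, -4.3730e+01, -2.8401e+01,  7.2000e-02,  4.1000e-02,
       -0.0000e+00]), 'tcp_pos': array([0.134, 0.533, 0.218]), 'tool_rot': array([-3.870e-01, -3.117e+00,  3.000e-03]), 'ft_force': array([-0.545,  0.502,  0.783]), 'ft_torque': array([0.001, 0.004, 0.021]), 'gripper_force': np.float64(0.0), 'grip_width': np.float64(0.093)}
top {'fx': 409.12396358956835, 'fy': 409.12396358956835, 'cx': 258.65965826268547, 'cy': 196.32591744792842, 'k1': -0.13063240747191784} [[0.007, 0.983, -0.182, 0.299], [-1.0, 0.009, 0.009, -0.074], [0.011, 0.182, 0.983, 0.89], [0.0, 0.0, 0.0, 1.0]]
scene {'fx': 388.27841674417783, 'fy': 388.27841674417783, 'cx': 254.15980825842058, 'cy': 194.7612302820168, 'k1': 0.031166472534973417} [[0.813, 0.374, -0.447, 0.076], [-0.582, 0.544, -0.604, -0.596], [0.017, 0.751, 0.66, 0.654], [0.0, 0.0, 0.0, 1.0]]
wrist {'fx': 284.99898388235147, 'fy': 284.99898388235147, 'cx': 261.1369556132843, 'cy': 188.5862425647277, 'k1': -0.024813155639813515} [[0.244, -0.933, -0.265, 0.061], [0.97, 0.235, 0.068, 0.552], [-0.001, -0.274, 0.962, 0.384], [0.0, 0.0, 0.0, 1.0]]
```

View pics/a.png

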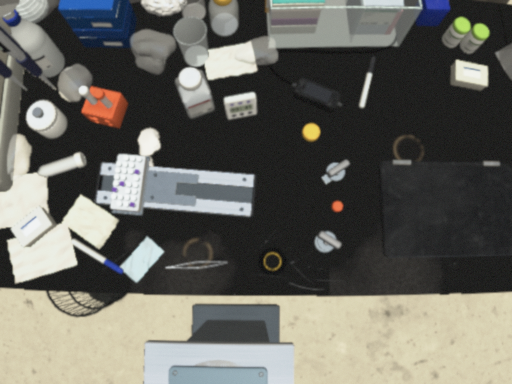

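View pics/b.png

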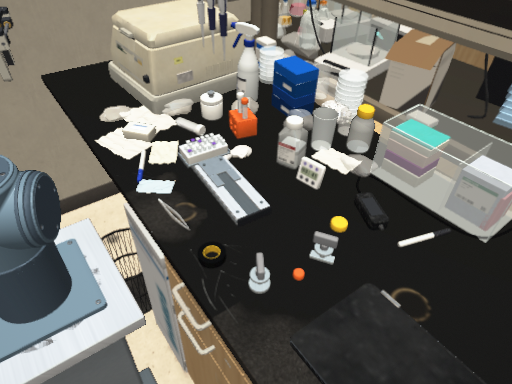

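The top view shows the rail at (100–255, 165–215), with studs at (335,172) and (327,241). The scene view shows studs at (322,247) and (260,270), and the far one seems to have the oblong foot. I'll enlarge these areas.

```bash
python3 - <<'E'
from h import *
a=np.load("top.npy");b=np.load("scene.npy")
z=lambda i,x,y,w,h,k:cv2.resize(i[y:y+h,x:x+w],None,fx=k,fy=k,interpolation=cv2.INTER_CUBIC)
t=z(a,92,145,170,80,4.7)[:, :799]
p=z(a,300,150,66,110,2.5)
q=z(b,235,225,110,75,2.5); r=z(b,175,125,100,100,2.2)
c=np.zeros((600,800,3),np.uint8)
c[:t.shape[0],:t.shape[1]]=t
# studs enlarged below
c[380:600,0:220]=z(a,308,153,55,44,5)[:220,:220]
c[380:600,225:445]=z(a,303,222,44,44,5)
c[380:600,450:610]=z(b,306,228,32,44,5)
c[380:600,615:775]=z(b,244,250,32,44,5)
cv2.imwrite("pics/c.png",c[:,:,::-1])
E
```

```text
(no output)
```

View pics/c.png

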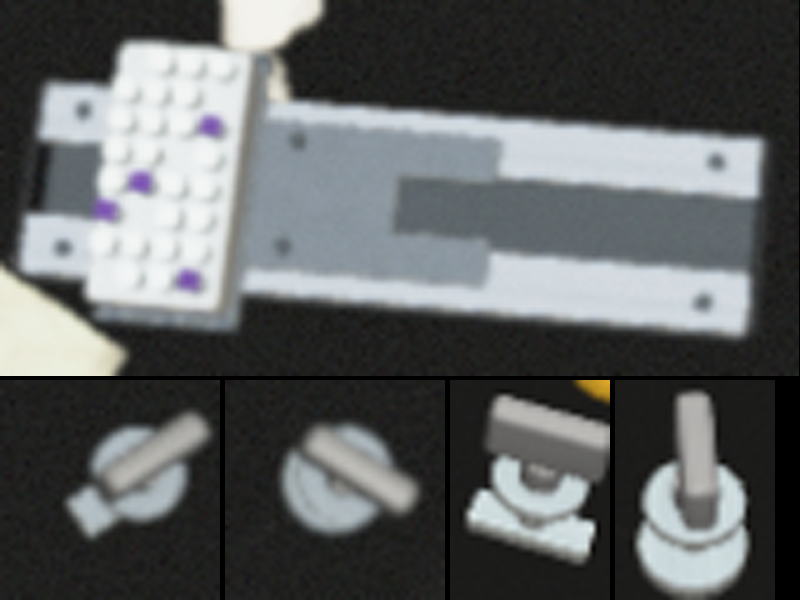

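The crop shows the T-bolt (oblong foot) is the far stud, in the top view near (339,167). The rail corners, the fork tips at (498,160) and (490,270), and the closed end at (397,205) in crop pixels are all clear.

```bash
python3 - <<'E'
from h import *
T=model("top")
c=lambda x,y:(92+x/4.7,145+y/4.7)
for n,p in dict(RN=(765,138),RF=(748,335),LN=(43,82),LF=(20,272)).items(): print(n,np.round(onz(T,*c(*p),.024),4))
for n,p in dict(tipA=(498,160),tipB=(490,270),end=(397,205),endc1=(400,178),endc2=(393,233)).items(): print(n,np.round(onz(T,*c(*p),.030),4))
c=lambda x,y:(308+x/5,153+y/5)
e=[onz(T,*c(*p),.072) for p in((105,102),(203,42))]
print(np.round(e,4),np.round(np.mean(e,0),4),np.degrees(np.arctan2(*(e[1]-e[0])[[1,0]])),np.linalg.norm(e[1]-e[0]))
# foot end in scene
print(telemetry.sense()["tool_rot"], R.from_rotvec(telemetry.sense()["tool_rot"]).as_matrix().round(3).tolist())
S=model("scene")
print(proj(S,np.append(np.mean(e,0)[:2],.059)),proj(T,np.append(np.mean(e,0)[:2],0.004)))
E
```

```text
RN [ 0.5083 -0.0733  0.024 ]
RF [ 0.4164 -0.0665  0.024 ]
LN [0.5332 0.2689 0.024 ]
LF [0.442  0.2725 0.024 ]
tipA [0.4954 0.0492 0.03  ]
tipB [0.4442 0.0511 0.03  ]
end [0.4739 0.095  0.03  ]
endc1 [0.4866 0.0942 0.03  ]
endc2 [0.4609 0.0962 0.03  ]
[[ 0.5005 -0.2269  0.072 ]
 [ 0.5268 -0.2689  0.072 ]] [ 0.5137 -0.2479  0.072 ] -57.97261025801252 0.04962273810147116
[-3.86700208e-01 -3.11717167e+00  2.37490933e-03] [[-0.97, 0.244, -0.001], [0.244, 0.97, -0.001], [0.0, -0.002, -1.0]]
[323.50620615 240.68474166] [332.73121828 174.98972133]
```

Request:
send_rows([
  [-28,-33,0,0],
  [-28,-33,0,0],
  [-28,-33,0,0],
  [-28,-33,0,0],
  [-28,-33,0,0],
  [-28,-33,0,0],
  [-28,-33,0,0],
  [-28,-33,0,0],
  [-28,-33,0,0],
  [-28,-33,0,0],
], jaw=-1)

```text
clock: 1.1
tcp_pos: [0.3254, 0.1433, 0.2186]
tool_rot: [0.386, 3.118, 0.0]
ft_force: [-0.1, 0.6, 0.2]
grip_width: 0.0926
gripper_force: 0.0
```

Request:
send_rows([
  [-28,-33,0,0],
  [-28,-33,0,0],
  [-28,-33,0,0],
  [-28,-33,0,0],
  [-28,-33,0,0],
  [-28,-33,0,0],
  [-28,-33,0,0],
  [-28,-33,0,0],
  [-28,-33,0,0],
  [-28,-33,0,0],
])

```text
clock: 2.1
tcp_pos: [0.5164, -0.2451, 0.2181]
tool_rot: [-0.387, -3.117, -0.001]
ft_force: [0.6, 0.1, 1.2]
grip_width: 0.0928
gripper_force: 0.0
```

Request:
send_rows([
  [0,0,5,7.3],
  [0,0,5,7.3],
  [0,0,5,7.3],
  [0,0,5,7.3],
  [0,0,5,7.3],
  [0,0,5,7.4],
  [0,0,0,0],
  [0,0,0,0],
])

```text
clock: 2.9
tcp_pos: [0.516, -0.2434, 0.1884]
tool_rot: [-1.519, -2.749, -0.0]
ft_force: [0.1, 0.2, -0.8]
grip_width: 0.0927
gripper_force: 0.0
```

```bash
python3 - <<'E'
from h import *
im,M=grab("wrist","w1.png"); np.save("w1.npy",im)
s=telemetry.sense();print(s["clock"],s["tcp_pos"],R.from_rotvec(s["tool_rot"]).as_matrix().round(3).tolist())
print(proj(M,[.5137,-.2479,.072]))
E
```

```text
2.95 [ 0.51612353 -0.2434683   0.18866427] [[-0.532, 0.847, -0.0], [0.847, 0.532, 0.0], [0.0, -0.0, -1.0]]
[256.67368535 187.28982482]
```

View pics/w1.png

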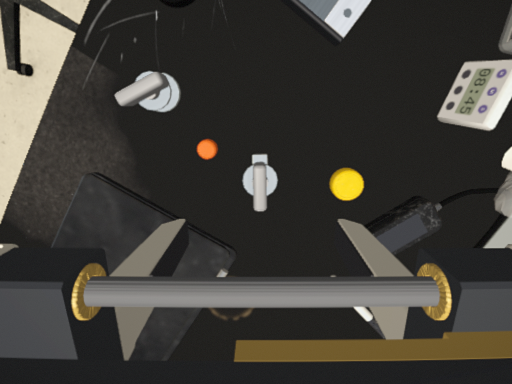

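The wrist view shows the T-bolt between the fingers. Its handle's top face runs from about (260,163) to (260,211), against a predicted centre of (257,187).

```bash
cat >> h.py <<'E'
def handle(im,M,P,z=.072,r=35):
    u,v=proj(M,P).astype(int); x0,y0=u-r,v-r; c=im[y0:y0+2*r,x0:x0+2*r].astype(int)
    # warm grey: R>=B, brightish
    mk=((c[...,0]-c[...,2]>4)&(c.sum(2)>330)&(c.max(2)-c.min(2)<60)).astype(np.uint8)
    n,l,st,ce=cv2.connectedComponentsWithStats(mk); i=1+np.argmax(st[1:,4]); 
    ys,xs=np.where(l==i); rect=cv2.minAreaRect(np.c_[xs+x0,ys+y0].astype(np.float32)); b=cv2.boxPoints(rect)
    B=np.array([onz(M,*p,z) for p in b]); e=B[1]-B[0],B[2]-B[1]; L=max(e,key=np.linalg.norm)
    return rect,B.mean(0),[np.linalg.norm(k) for k in e],np.degrees(np.arctan2(L[1],L[0]))
E
python3 - <<'E'
from h import *
im=np.load("w1.npy");M=model("wrist")
r=handle(im,M,[.5137,-.2479,.072]);print(r)
print(im[175:200:6,252:268:3].tolist()[:2])
s=telemetry.sense();Rm=R.from_rotvec(s["tool_rot"]).as_matrix();print(Rm.T@(r[1]-s["tcp_pos"])*1e3)
print(Rm.T@(onz(M,259.8,187,.072)-s["tcp_pos"])*1e3)
E
```

```text
(((260.0, 187.5), (45.0, 14.0), 90.0), array([ 0.51724904, -0.24695202,  0.072     ]), [np.float64(0.01408645455374482), np.float64(0.04810331022362802)], np.float64(-57.54656381464236))
[[[183, 189, 192], [196, 193, 187], [208, 204, 199], [199, 195, 190], [168, 164, 160], [199, 205, 208]], [[179, 181, 179], [193, 189, 184], [207, 204, 198], [197, 194, 188], [168, 165, 160], [196, 194, 191]]]
[ -3.56780781  -0.89109742 116.66374977]
[ -2.49480398  -1.09529024 116.66394172]
```

Request:
send_rows([
  [-3,-1,20,0],
  [0,0,25,0],
  [0,0,25,0],
  [0,0,25,0],
  [0,0,20,0],
  [0,0,15,0],
  [0,0,10,0],
  [0,0,6,0],
  [0,0,0,0],
  [0,0,0,0],
])

```text
clock: 3.95
tcp_pos: [0.5173, -0.2468, 0.0433]
tool_rot: [1.523, 2.747, -0.0]
ft_force: [-0.3, 0.4, 0.4]
grip_width: 0.0929
gripper_force: 0.0
```

Request:
send_rows([
  [0,0,0,0],
  [0,0,0,0],
  [0,0,0,0],
  [0,0,0,0],
  [0,0,0,0],
  [0,0,0,0],
  [0,0,0,0],
  [0,0,0,0],
], jaw=1, newtons=40)

```text
clock: 4.75
tcp_pos: [0.5169, -0.2465, 0.0426]
tool_rot: [-1.524, -2.747, -0.0]
ft_force: [-0.3, 0.0, 0.0]
grip_width: 0.0336
gripper_force: 0.0
```

```bash
python3 - <<'E'
from h import *
im,M=grab("wrist","w2.png"); np.save("w2.npy",im)
s=telemetry.sense();print(s["clock"],s["tcp_pos"],s["grip_width"],s["gripper_force"],s["ft_force"])
E
```

```text
4.8 [ 0.51685646 -0.24654544  0.04263673] 0.029556310168208196 0.0 [-0.31617607  1.15555755  0.18291925]
```

View pics/w2.png

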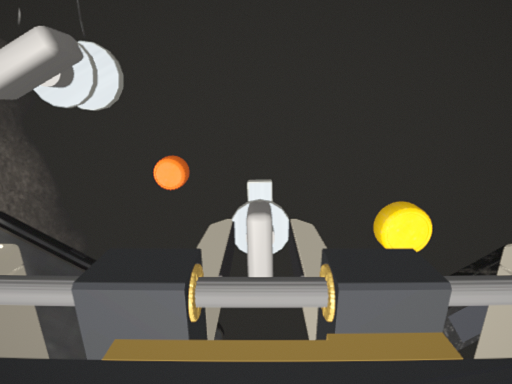

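The wrist view shows the handle at (260,240), centred between the fingers, which were still closing. I'll finish closing and lift.

Request:
send_rows([
  [0,0,0,0],
  [0,0,0,0],
  [0,0,0,0],
  [0,0,0,0],
  [0,0,0,0],
  [0,0,0,0],
])

```text
clock: 5.4
tcp_pos: [0.5168, -0.2465, 0.0426]
tool_rot: [-1.524, -2.747, 0.0]
ft_force: [-0.0, 0.2, -0.2]
grip_width: 0.0156
gripper_force: 40.0
```

Request:
send_rows([
  [0,0,-5,0],
  [0,0,-10,0],
  [0,0,-15,0],
  [0,0,-15,0],
  [0,0,-10,0],
  [0,0,-5,0],
  [0,0,0,0],
  [0,0,0,0],
])

```text
clock: 6.2
tcp_pos: [0.5166, -0.2464, 0.1023]
tool_rot: [-1.524, -2.747, -0.0]
ft_force: [-0.0, -0.4, -2.0]
grip_width: 0.0156
gripper_force: 40.0
```

```bash
python3 - <<'E'
from h import *
s=telemetry.sense();print(s["clock"],s["tcp_pos"],s["grip_width"],s["gripper_force"],s["ft_force"])
Rm=R.from_rotvec(s["tool_rot"]).as_matrix()
print(Rm.round(3).tolist(),Rm.T@(np.array([.4667,-.008,.103])-s["tcp_pos"])*1e3)
im,M=grab("wrist","w3.png"); np.save("w3.npy",im)
E
```

```text
6.2 [ 0.51663217 -0.24636417  0.10233559] 0.015587846068212816 39.990713596343994 [-0.04641937 -0.4168513  -2.0445601 ]
[[-0.529, 0.848, -0.0], [0.848, 0.529, 0.0], [0.001, -0.0, -1.0]] [228.66559899  83.80255366  -0.56167084]
```

Request:
send_rows([
  [15,5,0,0],
  [30,11,0,0],
  [35,13,0,0],
  [35,13,0,0],
  [35,13,0,0],
  [35,13,0,0],
  [28,10,0,0],
  [15.7,5.8,0,0],
])

```text
clock: 7.05
tcp_pos: [0.4646, -0.0048, 0.1021]
tool_rot: [-1.52, -2.746, -0.0]
ft_force: [0.3, -0.0, -1.5]
grip_width: 0.0159
gripper_force: 40.0
```

Request:
send_rows([
  [0,0,0,6],
  [0,0,0,6],
  [0,0,0,6],
  [0,0,0,6],
  [0,0,0,6],
  [0,0,0,6.2],
  [0,0,0,0],
  [0,0,0,0],
  [0,0,0,0],
])

```text
clock: 7.95
tcp_pos: [0.4665, -0.0078, 0.1025]
tool_rot: [-2.299, -2.14, 0.0]
ft_force: [0.3, -0.2, -1.7]
grip_width: 0.016
gripper_force: 40.0
```

```bash
python3 - <<'E'
from h import *
im,M=grab("wrist"); np.save("w4.npy",im); np.save("w4M.npy",M[1])
t=grab("top")[0]; np.save("t4.npy",t)
s=telemetry.sense();Rm=R.from_rotvec(s["tool_rot"]).as_matrix();print(s["clock"],s["tcp_pos"],Rm.round(3).tolist(),s["grip_width"])
c=np.zeros((384,800,3),np.uint8);c[:,:512]=im;c[:288,512:]=cv2.resize(t[150:222,150:222],(288,288),interpolation=cv2.INTER_CUBIC)
cv2.imwrite("pics/w4.png",c[:,:,::-1])
T=model("top")
for p in([.4735,.084,.024],[.4624,-.0699,.024]): print(proj(M,p))
E
```

```text
8.05 [ 0.46672388 -0.00797643  0.10257431] [[0.073, 0.997, -0.0], [0.997, -0.073, 0.0], [0.0, -0.0, -1.0]] 0.016292551056272583
[261.45817297  87.5279843 ]
[261.3814965 257.9563509]
```

View pics/w4.png

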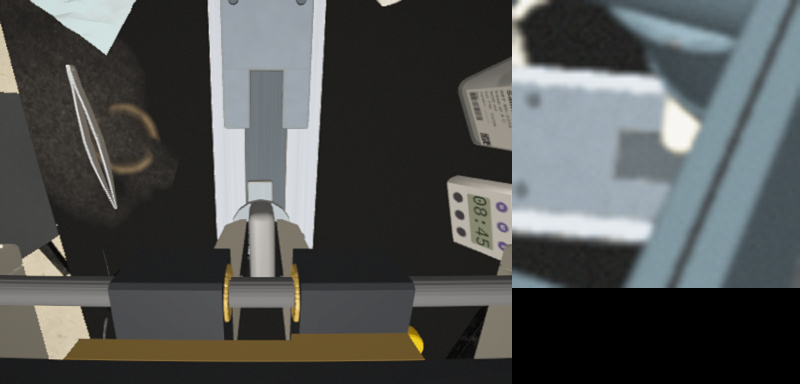

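The wrist view shows the bolt at about column 260, the fork gap at columns 250–284 (closed end at row 70), and the slot below it. The slot centre looks about 5 px to the right of the bolt, so I'll measure that.

```bash
python3 - <<'E'
from h import *
im=np.load("w4.npy");M=model("wrist");s=telemetry.sense();Rm=R.from_rotvec(s["tool_rot"]).as_matrix()
loc=lambda u,v,z:(Rm.T@(onz(M,u,v,z)-s["tcp_pos"])*1e3).round(1)
g=im.astype(float).sum(2)
def edges(v,a,b):
    r=cv2.GaussianBlur(g[v-1:v+2,:].mean(0)[None],(5,1),0)[0]; d=np.diff(r)[a:b]; return a+np.argmax(d)+.5,a+np.argmin(d)+.5
for v,z,(a,b),(c,d) in((85,.03,(235,262),(270,300)),(110,.03,(235,262),(270,300)),(145,.024,(235,262),(270,300)),(165,.024,(235,262),(270,300)),(20,.024,(198,215),(316,335)),(150,.024,(198,225),(310,335)),(200,.024,(200,230),(305,335))):
    l=edges(v,a,b);r=edges(v,c,d); z2=z
    L=l[1] if a>230 else l[0]; Q=r[0] if a>230 else r[1]
    p,q=loc(L,v,z),loc(Q,v,z); print(v,L,Q,p,q,((p+q)/2)[:2],q[1]-p[1])
zf=s["tcp_pos"][2]-.040+.008  # foot top z approx
for v in(186,192): l=edges(v,240,256)[0];r=edges(v,264,280)[1]; print("foot",v,l,r,loc(l,v,zf),loc(r,v,zf))
print("foot end row pred",proj(M,s["tcp_pos"]+Rm@np.array([.026,0,.032])))
c=g[50:100,262:272].mean(1);v=50+np.argmin(np.diff(c))+.5;print("closed end row",v,loc(267,v,.03))
c=g[115:140,288:298].mean(1);print(c.round().tolist()[::3]);c=np.abs(np.diff(c));v=115+np.argmax(c)+.5;print("tips",v,loc(290,v,.03))
E
```

```text
85 248.5 282.5 [93.6 -9.8 72.6] [93.6 17.  72.6] [93.6  3.6] 26.8
110 248.5 282.5 [ 74.4 -10.   72.6] [74.4 17.4 72.6] [74.4  3.7] 27.4
145 244.5 286.5 [ 45.5 -14.   78.6] [45.5 21.8 78.6] [45.5  3.9] 35.8
165 244.5 285.5 [ 28.1 -14.3  78.6] [28.1 21.4 78.6] [28.1   3.55] 35.7
20 208.5 324.5 [141.6 -40.3  78.6] [141.6  48.9  78.6] [141.6   4.3] 89.19999999999999
150 212.5 317.5 [ 41.2 -41.6  78.6] [41.2 48.6 78.6] [41.2  3.5] 90.2
200 214.5 314.5 [ -3.9 -41.9  78.6] [-3.9 48.3 78.6] [-3.9  3.2] 90.19999999999999
foot 186 247.5 271.5 [22.  -9.7 32. ] [22.   7.6 32. ]
foot 192 248.5 271.5 [17.5 -9.  32. ] [17.5  7.6 32. ]
foot end row pred [260.95518317 180.56475229]
closed end row 69.5 [105.    4.7  72.6]
[499.0, 500.0, 498.0, 498.0, 482.0, 658.0, 655.0, 655.0, 655.0]
tips 128.5 [59.8 23.8 72.6]
```

Request:
send_rows([
  [0,2,0,0],
  [0,2,5,0],
  [0,0,10,0],
  [0,0,10,0],
  [0,0,5,0],
  [0,0,0,0],
  [0,0,0,0],
])

```text
clock: 8.75
tcp_pos: [0.4708, -0.0084, 0.0724]
tool_rot: [-2.302, -2.137, 0.001]
ft_force: [-0.6, -0.4, -0.9]
grip_width: 0.0159
gripper_force: 40.0
```

```bash
python3 - <<'E'
from h import *
im,M=grab("wrist","w5.png"); np.save("w5.npy",im)
s=telemetry.sense();print(s["clock"],s["tcp_pos"],s["ft_force"],s["ft_torque"])
E
```

```text
8.8 [ 0.47102809 -0.00848969  0.07267984] [ 1.40571461  0.74791288 -1.21570623] [-0.08433062  0.0454297  -0.00990648]
```

View pics/w5.png

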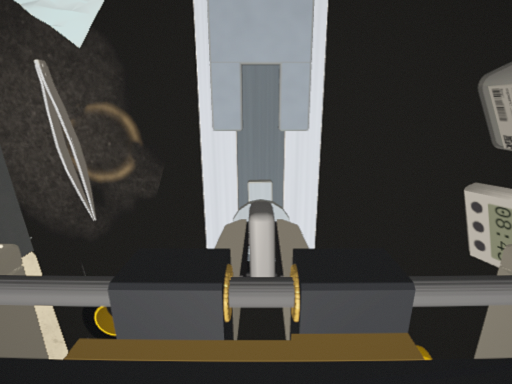

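The foot (columns 248–273) is centred in the slot (237–285) and sits just above the rail top. I'll lower it.

Request:
send_rows([
  [0,0,5,0],
  [0,0,6,0],
  [0,0,6,0],
  [0,0,4,0],
  [0,0,2,0],
  [0,0,1,0],
  [0,0,0,0],
  [0,0,0,0],
])

```text
clock: 9.6
tcp_pos: [0.4711, -0.0085, 0.0488]
tool_rot: [2.302, 2.138, 0.0]
ft_force: [-0.5, 0.1, -1.3]
grip_width: 0.0158
gripper_force: 40.0
```

Request:
send_rows([
  [0,0,1,0],
  [0,0,0.5,0],
  [0,0,0,0],
  [0,0,0,0],
])

```text
clock: 10.0
tcp_pos: [0.4709, -0.0085, 0.0472]
tool_rot: [2.302, 2.138, 0.0]
ft_force: [-0.3, 0.3, -2.1]
grip_width: 0.0158
gripper_force: 40.0
```

Request:
send_rows([
  [0,0,0.5,0],
  [0,0,0.3,0],
  [0,0,0,0],
  [0,0,0,0],
])

```text
clock: 10.4
tcp_pos: [0.471, -0.0085, 0.0465]
tool_rot: [2.302, 2.138, 0.0]
ft_force: [-0.7, 0.2, 2.1]
grip_width: 0.0157
gripper_force: 40.0
```

Request:
send_rows([
  [4,0,0,0],
  [8,0,0,0],
  [8,0,0,0],
  [8,0,0,0],
  [8,0,0,0],
  [8,0,0,0],
  [8,0,0,0],
  [8,0.3,0,0],
  [0,0,0,0],
])

```text
clock: 11.3
tcp_pos: [0.4758, 0.0528, 0.0465]
tool_rot: [-2.301, -2.139, -0.001]
ft_force: [0.0, 2.3, 5.9]
grip_width: 0.0155
gripper_force: 40.0
```

```bash
python3 - <<'E'
from h import *
im,M=grab("wrist"); np.save("w6.npy",im)
s=telemetry.sense();print(s["clock"],s["tcp_pos"],s["ft_force"],s["ft_torque"])
cv2.imwrite("pics/w6.png",cv2.resize(im[50:260,130:390],None,fx=2.5,fy=2.5)[:,:,::-1])
E
```

```text
11.35 [0.4758266  0.0527108  0.04648455] [-0.04123608  2.82659494  5.70421872] [ 0.36824159 -0.03794296 -0.03318924]
```

View pics/w6.png

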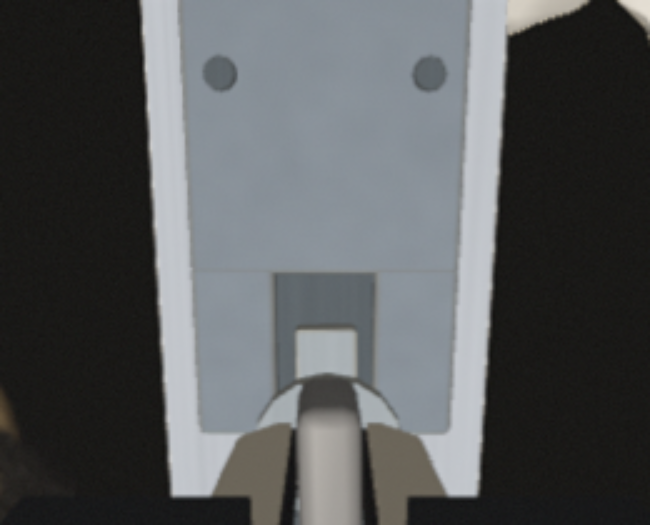

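The bolt is in the fork mouth and centred (foot at columns 295–357, gap at 275–375 in the crop). I'll continue.

Request:
send_rows([
  [5,0,0,0],
  [7,0.1,0,0],
  [7,0.1,0,0],
  [7,0.1,0,0],
  [4,0,0,0],
  [0,0,0,0],
  [0,0,0,0],
])

```text
clock: 12.05
tcp_pos: [0.4785, 0.0815, 0.0465]
tool_rot: [2.301, 2.138, 0.0]
ft_force: [0.3, -2.3, 5.6]
grip_width: 0.016
gripper_force: 40.0
```

Request:
send_rows([
  [1,0,0,0],
  [1,0,0,0],
  [1,0,0,0],
  [1,0,0,0],
  [0,0,0,0],
  [0,0,0,0],
])

```text
clock: 12.65
tcp_pos: [0.4791, 0.084, 0.0474]
tool_rot: [2.299, 2.137, -0.001]
ft_force: [-3.3, -8.7, 15.1]
grip_width: 0.0159
gripper_force: 40.1
```

```bash
python3 - <<'E'
from h import *
im,M=grab("wrist"); np.save("w7.npy",im)
s=telemetry.sense();print(s["clock"],s["tcp_pos"],s["ft_force"],s["ft_torque"])
Rm=R.from_rotvec(s["tool_rot"]).as_matrix()
g=im.astype(float).sum(2)[60:250,240:290]
print([(60+i,int(x)) for i,x in enumerate(g[:,20:24].mean(1)) if i%4==0 and i>70])
E
```

```text
12.7 [0.47901815 0.08401864 0.0474002 ] [-2.71092568 -8.92669661 15.07939298] [-1.81113668e+00  5.89607098e-01 -1.34970947e-03]
[(132, 405), (136, 411), (140, 411), (144, 410), (148, 409), (152, 407), (156, 408), (160, 409), (164, 409), (168, 406), (172, 405), (176, 408), (180, 406), (184, 412), (188, 413), (192, 413), (196, 411), (200, 394), (204, 167), (208, 173), (212, 287), (216, 391), (220, 472), (224, 471), (228, 470), (232, 469), (236, 469), (240, 466), (244, 466), (248, 465)]
```

```bash
python3 - <<'E'
from h import *
M=model("wrist");s=telemetry.sense()
Rm=R.from_rotvec(s["tool_rot"]).as_matrix()
print(Rm.round(4).tolist())
print("now row200 z.075",Rm.T@(onz(M,261,202,.075)-s["tcp_pos"])*1e3)
# w6 pose: translate
W=M[1].copy(); W[:3,3]+=np.array([.4758266,.0527108,.04648455])-s["tcp_pos"]
M6=(M[0],W); t6=np.array([.4758266,.0527108,.04648455])
print("closed end w6",onz(M6,261,158.3,.03), Rm.T@(onz(M6,261,158.3,.03)-t6)*1e3)
print("tips w6",Rm.T@(onz(M6,261,50+432/2.5,.03)-t6)*1e3)
print("foot end w6 (26 expected)",Rm.T@(onz(M6,261,50+326/2.5,.012)-t6)*1e3)
print("foot end w4", Rm.T@(onz(M6,261,180.8,.012)-t6)*1e3)
im=np.load("w7.npy");cv2.imwrite("pics/w7.png",np.hstack([cv2.resize(im[130:290,200:330],None,fx=3,fy=3),cv2.resize(np.load("w6.npy")[130:290,200:330],None,fx=3,fy=3)])[:,:,::-1])
E
```

```text
[[0.0728, 0.9973, 0.0012], [0.9973, -0.0728, -0.0025], [-0.0024, 0.0013, -1.0]]
now row200 z.075 [ 2.98875550e+01  2.39034846e-02 -2.76711806e+01]
closed end w6 [0.4791394  0.09731872 0.03      ] [4.47699350e+01 3.34197446e-02 1.63778411e+01]
tips w6 [-0.01803945  0.02277133 16.48468568]
foot end w6 (26 expected) [2.55082444e+01 3.13174195e-02 3.44238620e+01]
foot end w4 [2.52094322e+01 3.12466290e-02 3.44245749e+01]
```

View pics/w7.png

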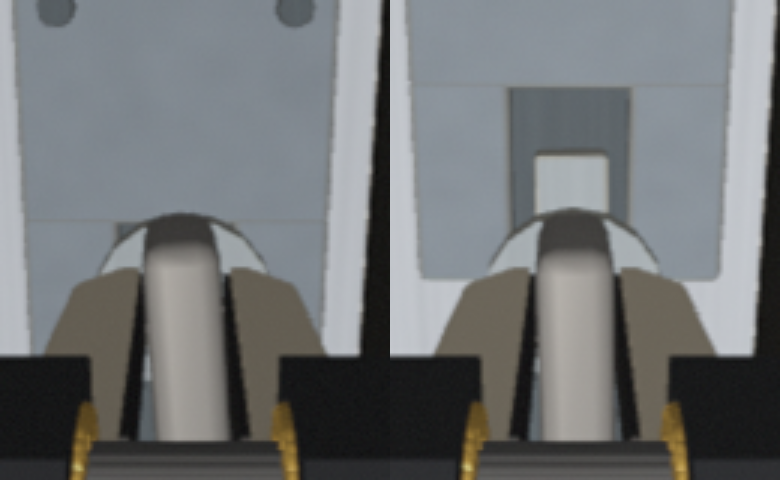

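The stem is still about 7 mm short of the closed end. Fy/Fz ≈ 0.6 and the handle leans forward, so the toe is dragging on the floor and jamming. I'll ease the grip so the bolt stands flat again, regrip harder, take off the load, and go on.

Request:
send_rows([
  [0,0,0,0],
  [0,0,0,0],
  [0,0,0,0],
  [0,0,0,0],
], newtons=3)

```text
clock: 13.1
tcp_pos: [0.478, 0.0855, 0.046]
tool_rot: [-2.301, -2.137, 0.001]
ft_force: [-0.5, -1.4, 2.3]
grip_width: 0.0177
gripper_force: 3.0
```

Request:
send_rows([
  [0,0,0,0],
  [0,0,0,0],
  [0,0,0,0],
], jaw=0.4)

```text
clock: 13.4
tcp_pos: [0.4783, 0.0855, 0.0461]
tool_rot: [-2.302, -2.137, 0.0]
ft_force: [-0.2, 0.5, 0.5]
grip_width: 0.0277
gripper_force: 0.0
```

```bash
python3 - <<'E'
from h import *
im,M=grab("wrist"); np.save("w8.npy",im)
s=telemetry.sense();print(s["clock"],s["tcp_pos"],s["ft_force"],s["grip_width"])
g=im.astype(float).sum(2)
for n in("w6","w7","w8"):
    i=np.load(n+".npy"); gg=i.astype(float).sum(2)
    print(n,[int(x) for x in gg[194:224,258:264].mean(1)])
    for v in(222,245,265): 
        w=i[v,235:290].astype(int); m=np.where((w[:,0]-w[:,2]>4)&(w.sum(1)>420))[0]; print(v,235+m.min(),235+m.max(),end=" ; ")
E
```

```text
13.45 [0.47829445 0.08546948 0.0461467 ] [ 0.05444149 -0.67031054  0.3651335 ] 0.027875547543959246
w6 [531, 531, 531, 536, 532, 356, 242, 207, 188, 188, 187, 190, 191, 193, 193, 192, 194, 196, 209, 255, 300, 339, 375, 394, 415, 438, 462, 487, 506, 505]
222 251 269 ; 245 252 269 ; 265 253 270 ; w7 [412, 412, 412, 414, 416, 418, 392, 226, 165, 166, 168, 169, 170, 173, 172, 171, 200, 242, 285, 323, 349, 369, 392, 416, 446, 474, 477, 476, 476, 476]
222 251 267 ; 245 254 268 ; 265 255 269 ; w8 [414, 414, 415, 413, 413, 416, 416, 417, 378, 255, 217, 201, 174, 171, 173, 173, 174, 174, 176, 177, 177, 177, 183, 221, 261, 300, 337, 360, 380, 398]Traceback (most recent call last):
  File "<stdin>", line 9, in <module>
    return umr_minimum(a, axis, None, out, keepdims, initial, where)
ValueError: zero-size array to reduction operation minimum which has no identity
```

Request:
send_rows([
  [0,0,0,0],
  [0,0,0,0],
  [0,0,0,0],
  [0,0,0,0],
  [0,0,0,0],
  [0,0,-0.3,0],
  [0,0,0,0],
], jaw=1, newtons=60)

```text
clock: 14.15
tcp_pos: [0.4784, 0.0852, 0.0466]
tool_rot: [-2.302, -2.138, 0.0]
ft_force: [-0.3, 0.3, -0.9]
grip_width: 0.015
gripper_force: 60.0
```

Request:
send_rows([
  [1,0,0,0],
  [1,0,0,0],
  [1,0,0,0],
  [1,0,0,0],
  [1,0,0,0],
  [0,0,0,0],
  [0,0,0,0],
])

```text
clock: 14.85
tcp_pos: [0.4788, 0.0903, 0.0467]
tool_rot: [2.302, 2.138, -0.0]
ft_force: [0.2, -0.1, -1.8]
grip_width: 0.0153
gripper_force: 60.0
```

```bash
python3 - <<'E'
from h import *
im,M=grab("wrist"); np.save("w9.npy",im)
s=telemetry.sense();print(s["clock"],s["tcp_pos"],s["ft_force"],s["grip_width"])
g=im.astype(float).sum(2)
print([int(x) for x in g[194:230,258:264].mean(1)])
for c in(242,246,250,274,278): print(c,[int(x) for x in g[194:222,c]])
E
```

```text
14.9 [0.47881391 0.09024965 0.04664476] [-0.39834421  0.0867406  -1.84045111] 0.01537564921400399
[412, 413, 413, 413, 414, 414, 416, 414, 329, 233, 220, 178, 169, 171, 173, 172, 176, 177, 177, 177, 177, 179, 193, 232, 276, 313, 348, 364, 383, 404, 429, 453, 473, 472, 472, 471]
242 [406, 411, 414, 409, 413, 413, 412, 410, 411, 410, 413, 414, 410, 413, 381, 298, 230, 325, 476, 491, 489, 488, 487, 492, 489, 325, 272, 275]
246 [410, 411, 411, 411, 415, 414, 411, 412, 413, 415, 415, 394, 303, 235, 317, 437, 494, 496, 493, 494, 491, 494, 493, 494, 492, 361, 323, 269]
250 [410, 411, 411, 411, 414, 413, 414, 413, 417, 413, 323, 233, 227, 284, 265, 201, 173, 162, 163, 169, 162, 171, 170, 166, 174, 223, 271, 312]
274 [408, 407, 410, 408, 409, 407, 411, 409, 409, 415, 412, 343, 236, 263, 446, 496, 499, 497, 499, 497, 496, 492, 495, 494, 494, 494, 458, 275]
278 [410, 411, 409, 410, 413, 412, 412, 414, 412, 410, 413, 414, 417, 383, 260, 240, 398, 490, 495, 493, 493, 494, 494, 496, 495, 327, 269, 272]
```

Free motion confirms it was friction. I'll creep on to the contact.

Request:
send_rows([
  [1,0,0,0],
  [1,0,0,0],
  [0,0,0,0],
  [0,0,0,0],
])

```text
clock: 15.3
tcp_pos: [0.479, 0.0923, 0.0467]
tool_rot: [2.302, 2.138, 0.0]
ft_force: [0.5, 0.2, -1.1]
grip_width: 0.0153
gripper_force: 60.0
```

Request:
send_rows([
  [1,0,0,0],
  [0,0,0,0],
  [0,0,0,0],
])

```text
clock: 15.6
tcp_pos: [0.479, 0.0933, 0.0466]
tool_rot: [-2.302, -2.138, 0.0]
ft_force: [-0.2, -0.0, -1.5]
grip_width: 0.0152
gripper_force: 60.0
```

Request:
send_rows([
  [1,0,0,0],
  [0,0,0,0],
  [0,0,0,0],
])

```text
clock: 15.9
tcp_pos: [0.4791, 0.0942, 0.0467]
tool_rot: [2.302, 2.138, -0.0]
ft_force: [-0.6, -1.2, -1.5]
grip_width: 0.0148
gripper_force: 60.0
```

Request:
send_rows([
  [0.7,0,0,0],
  [0,0,0,0],
  [0,0,0,0],
])

```text
clock: 16.2
tcp_pos: [0.4792, 0.0946, 0.0467]
tool_rot: [2.302, 2.138, -0.001]
ft_force: [-0.4, -2.9, -0.1]
grip_width: 0.0153
gripper_force: 60.0
```

Request:
send_rows([
  [0.7,0,0,0],
  [0,0,0,0],
  [0,0,0,0],
])

```text
clock: 16.5
tcp_pos: [0.4792, 0.0949, 0.0468]
tool_rot: [2.301, 2.138, -0.001]
ft_force: [-1.3, -6.5, 1.3]
grip_width: 0.0154
gripper_force: 60.0
```

The stem is against the closed end. I'll back off 1.2 mm to unload it, then turn a quarter turn about the stem.

Request:
send_rows([
  [-1.2,0,0,0],
  [0,0,0,0],
  [0,-0.4,0,-7.5],
  [0,-0.4,0,-7.5],
  [0,-0.4,0,-7.5],
  [0,-0.4,0,-7.5],
  [0,-0.4,0,-7.5],
  [0,-0.4,0,-7.5],
  [0,0,0,0],
  [0,0,0,0],
])

```text
clock: 17.5
tcp_pos: [0.4774, 0.0939, 0.0468]
tool_rot: [1.314, 2.853, 0.001]
ft_force: [1.3, -1.1, -0.4]
grip_width: 0.0153
gripper_force: 60.0
```

Request:
send_rows([
  [0,-0.4,0,-7.5],
  [0,-0.4,0,-7.5],
  [0,-0.4,0,-7.5],
  [0,-0.4,0,-7.5],
  [0,-0.4,0,-7.5],
  [0,-0.4,0,-7.5],
  [0,0,0,0],
  [0,0,0,0],
  [0,0,0,0],
])

```text
clock: 18.4
tcp_pos: [0.4767, 0.0913, 0.047]
tool_rot: [0.122, 3.137, -0.001]
ft_force: [2.6, -5.0, 0.5]
grip_width: 0.0152
gripper_force: 60.0
```

```bash
python3 - <<'E'
from h import *
im,M=grab("wrist"); np.save("w10.npy",im)
s=telemetry.sense();print(s["clock"],s["tcp_pos"],s["ft_force"],s["ft_torque"],s["grip_width"],s["joints"])
Rm=R.from_rotvec(s["tool_rot"]).as_matrix();print(Rm.round(3).tolist())
E
```

```text
18.45 [0.47666452 0.09132759 0.0470048 ] [ 1.71470266 -4.43574628 -0.13503716] [-9.87690420e-01 -4.42709402e-01  8.41945256e-05] 0.015495654652331292 [-4.04603046e-02  3.35937599e-01  1.90723277e+00 -9.29707906e-04
  8.96494321e-01 -1.53318711e+00]
[[-0.997, 0.077, 0.002], [0.077, 0.997, -0.001], [-0.002, -0.001, -1.0]]
```

Request:
send_rows([
  [0,-0.5,0.3,0],
  [0,0,0,0],
  [0,0,0,0],
], newtons=5)

```text
clock: 18.75
tcp_pos: [0.4762, 0.0916, 0.0467]
tool_rot: [0.118, 3.138, 0.001]
ft_force: [2.4, -0.4, 3.1]
grip_width: 0.0176
gripper_force: 5.0
```

Request:
send_rows([
  [0,0,0,0],
  [0,0,0,0],
  [0,0,0,0],
  [0,0,0,0],
  [0,0,0,0],
  [0,0,0,0],
], jaw=0.2)

```text
clock: 19.35
tcp_pos: [0.4755, 0.0914, 0.0463]
tool_rot: [-0.116, -3.139, -0.0]
ft_force: [0.0, -0.2, 0.7]
grip_width: 0.037
gripper_force: 0.0
```

Request:
send_rows([
  [0,0,-5,0],
  [0,0,-10,0],
  [0,0,-15,0],
  [0,0,-20,0],
  [0,0,-30,0],
  [0,0,-30,0],
  [0,0,-20,0],
  [0,0,-10,0],
  [0,0,0,0],
  [0,0,0,0],
])

```text
clock: 20.35
tcp_pos: [0.4752, 0.0913, 0.1858]
tool_rot: [-0.116, -3.139, 0.0]
ft_force: [-0.4, 0.2, 0.0]
grip_width: 0.0369
gripper_force: 0.0
```

```bash
python3 - <<'E'
from h import *
im,M=grab("wrist"); np.save("w11.npy",im)
s=telemetry.sense();print(s["clock"],s["tcp_pos"],s["ft_force"],s["grip_width"])
print(handle(im,M,[.4767,.0913,.076],.076))
a=cv2.resize(im[60:320,140:390],None,fx=1.6,fy=1.6)
t=grab("scene")[0]; b=cv2.resize(t[120:220,165:260],(380,400),interpolation=cv2.INTER_CUBIC)
c=np.zeros((416,790,3),np.uint8);c[:a.shape[0],:400]=a;c[:400,405:785]=b;cv2.imwrite("pics/w11.png",c[:,:,::-1])
E
```

```text
20.4 [0.47484992 0.09133257 0.18531004] [ 0.52231419 -0.54053488 -0.17017839] 0.03742054583196291
(((259.0, 190.5), (45.0, 14.0), 90.0), array([0.4799545 , 0.08902028, 0.076     ]), [np.float64(0.013785489291380218), np.float64(0.047216787874276946)], np.float64(-3.9811230406981615))
```

View pics/w11.png

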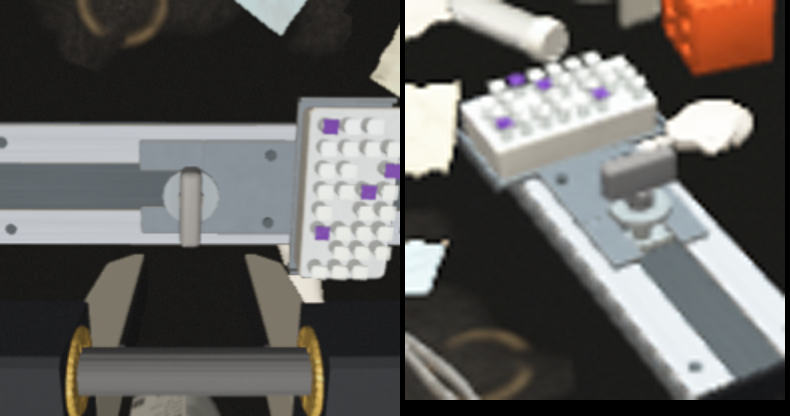

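The wrist and scene views show the T-bolt upright and seated in the fork at the closed end. Its handle lies square across the rail (-4.0° against the rail's -4.2°), and the gripper is clear. I'll hand it in.

```bash
python3 -c "
from plant import close_job
print(close_job())"
```

```text
the job is handed in; nothing more can be done
None
```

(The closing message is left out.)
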